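Raise the brass key stand to its upper hole

TASK

Raise the brass key stand beside the elevator so that long key straps will hang clear: squeeze its white spring button flush with the square tube, then slide the tube up until the button pops out through the lower hole and holds it there. Leave the black key stand down as it is, and let go of the brass one.

Things in the scene. Friction and masses are not known exactly. Their poses are not given: they have to be found in the camera images.
- brass_stand: Brass key stand: fixed foot 100 x 100 x 12 mm and an upright 30 x 30 mm square tube telescoping over a dark post. Origin: centre of the foot's underside, on the tube's axis, z up. White domed button, 14 mm wide, sticks 8 mm out of the tube's +x face, 115 mm above the origin. Tube down: top at 145 mm; 9 mm crossbar at 136 mm runs along y, 75 mm each way, so fingers close along x, astride it.
- brass_tube (a joint): How far the brass tube is slid up, m: 0 = down, as at the start, button in its upper hole. The button keeps its height as the tube rises past it. The lower hole, an 18 mm wide, 32 mm tall slot in the same face, is at the button from 0.060 to 0.078: it pops out there; a rigid stop ends the slide at 0.078. Released, a caught tube sinks to 0.060; an uncaught one stays loose or sinks back.
- brass_pin (a joint): How far the brass stand's white button is pressed in, m: 0 = fully out, 0.008 = flush with the tube's face, 0.010 = hidden under the wall while the tube slides, 0.0125 = limit. Spring 3.2 N when out, 4.8 N flush. One finger on the button and one on the face behind (38 mm in all) press it flush and hold the tube at once; sliding off it takes 10 to 25 N.
- black_tube (a joint): How far the tube of the black plastic key stand is slid up, m: 0 = down, where it must stay. It is the brass stand's twin in form and stands to its left or right, at least 300 mm away axis to axis. Between them lie loose steel box (42 mm high), remote (13 mm) and jar (104 mm), all over 60 mm clear of both tubes.
There are look-alikes about, which are no part of the job. Several things have the shape of the brass_stand; the one meant has the colours described above.

How it is judged (in metres and radians):
On the way, in this order (a step that is already met when the one before it is completed fails the run):
1. the brass stand's button is pressed flush while its tube is still down (value of joint brass_pin above 0.0065 m and value of joint brass_tube below 0.015 m), for 0.05 s.
2. the brass tube has been slid up and the button has popped out through its lower hole (value of joint brass_tube above 0.05 m and value of joint brass_pin below 0.003 m), for 0.1 s.
At the end, for the whole second after the job is handed in: The brass tube stands raised (more than 50 mm, caught at about 60 mm) and still, its button popped out through the lower hole (less than 3 mm pressed), and the black stand's tube is down (less than 10 mm) (all of step 2 and velocity of joint brass_tube between -0.01 and 0.01 m/s and value of joint black_tube below 0.01 m); the robot touches nothing.
It fails at once if the black stand's tube is raised by more than 10 mm (value of joint black_tube above 0.01 m).
It also fails if it takes over 35 s, if anything falls off the work surface, if the arm or the gripper's body presses on something with over 40 N, if the wrist force passes 120 N, or if a joint passes its speed limit or range.

ROBOT

A 6-joint arm with a two-finger parallel gripper is mounted at the origin on the work surface. World frame = base frame: x ahead of the robot, y to its left, z up, the work surface at z = 0. Lengths are in mm, angles in degrees, forces in N, time in s.
With the tool pointing down it reaches from about 350 to 850 mm from the base axis. Payload 8.1 kg.
Tool frame: the origin (TCP) lies midway between the tips of the shut fingers; the grasp point (between the pads) lies hold_point_z behind it (hold_point_z is the distance from the TCP to the grasp point, in mm); z points along the fingers, x is the direction in which the jaws open and shut, and the axes are right-handed (so a half turn about z gives the same grasp; the last joint's range is limited). The gripper opens to 85 mm and grips with 20 to 120 N. Pads are 22 mm wide; open, the fingers measure 114 mm over their backs; the gripper's body (76 mm by 85 mm) begins 54 mm behind the grasp point. The pads swing forward as they close: fully open they stand 13 mm farther back than shut.
Start: joints at [-74.049, 7.471, 85.268, -0, 87.261, -4.893], TCP at [213.517, -560.728, 231.292] pointing down, gripper open.
Joint ranges: [-169.43, 169.43], [-51.17, 129.36], [1.28, 143.12], [-76.62, 256.62], [0, 156.53], [-152.29, 152.29]. Speed limits (degrees/s): [136.94, 136.94, 159.86, 180, 180, 180].

INTERFACE

Orientations are given as [roll, pitch, yaw] about the fixed x, y, z axes, in that order (R = Rz(yaw) Ry(pitch) Rx(roll)).
In Python, from bench import * gives the robot as it stands.
- The arm moves only by the shell command python3 -m pendant 'ROWS' [OPENING] [FORCE]. ROWS is JSON, a list that holds one entry, the list of rows, each a list of 4 numbers: the shift along the tool's x, y, z normalised to -1 to 1, where 1 is 0.02 m, then the turn about the tool's z normalised to -1 to 1, where 1 is 0.08 rad. A call has exactly 10 rows; each row shifts and turns the pose as measured when the row begins, along the tool's axes as they then stand; what a row does not reach is not made up. A row lasts 1/12 s, in which the tool goes at most 41.7 mm and 7.16 degrees, less where a joint would pass 70% of its speed; a pose out of reach is approached as far as the arm can. A call with a number of a shift or a turn outside -1 to 1 is refused whole. A call with a gripper value outside its range is refused whole. OPENING is the gripper's target within -1 to 1 (fully open at 1, half-way at 0, shut at -1), set as the call begins (- or left out, the last holds). The fingers move at their own pace and stop on an object; FORCE is the grip in N (left out, the last holds). Time passes only in rows, so rows that do not move let the fingers close, or fill a call up. It gives the time, the measured TCP pose, the force and the opening at its end, in the units of the state.
- sense(): the state, without advancing time (a new reading comes with each control period).
- snapshot(name): name is "scene" or "top" or "wrist"; returns the picture (420x560x3 uint8, red, green, blue); there is no depth.
- calibration(name): a dict with "mtx" (3x3 intrinsics, pixels), "D" ([k1, k2, p1, p2, k3] as OpenCV has them; the pictures are not rectified), "world_to_cam" (4x4, takes a point from world to camera coordinates); the wrist camera has in their place "hand_eye" (4x4, takes a point from camera to tool coordinates, whose origin is the TCP and whose axes are the tool frame's). Camera axes: x right, y down, z forward; pixel columns grow to the right and rows downward; lengths in mm; the calibration is good to about 2 mm. A picture is of the moment at which its call begins: read the wrist's pose just before it. calibration takes no time and is no camera call.
- hand_in(): hands the job in, once; it reports no verdict.
The state is a dict: "time": time; "joint_pos": joint angles; "qd": joint speeds; "joint_efforts": joint torques, N m; "tool_pos": TCP position; "tcp_rot": TCP orientation; "ft_force": force on the tool from outside, world axes, zero at the start; "wrist_torque": the same for the moment, N m; "finger_gap": finger opening in mm.
Only numpy, scipy, OpenCV 4.12 (cv2) and the standard library are available. Lean on these libraries where they do the work, as an engineer would, in place of code of your own. Each camera call takes 0.05 s, during which the arm holds its last target.

## Working session

There is one attempt and no reset: what is moved stays moved. The work goes in short steps, Python scripts to look and compute and a shell command to move; the robot and the scene stay as the last step left them, time stands still between calls to the robot, and variables do not carry over. Pictures are saved under pics/ and viewed, and the job is handed in when it is done.

```bash
ls; mkdir -p pics
python3 - <<'E'
from bench import *
import cv2
s=sense();print(s)
for n in ("scene","top","wrist"):
    im=snapshot(n); cv2.imwrite(f"pics/{n}0.png",im[:,:,::-1])
    print(n,calibration(n))
import bench
print([x for x in dir(bench) if not x.startswith('_')])
E
```

```text
pics
{'time': 0.0, 'joint_pos': array([-7.40498535e+01,  7.51568505e+00,  8.53273818e+01, -8.73663840e-04,
        8.72620354e+01, -4.89386777e+00]), 'qd': array([ 0.03194287, -0.14841883,  0.01298136,  0.17643241, -0.01391581,
        0.03038054]), 'joint_efforts': array([-9.70478577e-04, -5.69403541e+01, -5.00549054e+01, -6.87056090e-04,
        1.49675715e-02, -2.92745847e-05]), 'tool_pos': array([ 213.35427789, -560.20912206,  230.25660462]), 'tcp_rot': array([-1.79991903e+02,  1.04793580e-01, -6.91559358e+01]), 'ft_force': array([-0.0281172 , -0.17058983, -0.23429705]), 'wrist_torque': array([ 0.03502477,  0.01619676, -0.03992968]), 'finger_gap': 85.43395640307239}
scene {'mtx': array([[392.09799229,   0.        , 275.74410846],
       [  0.        , 392.09799229, 211.40203173],
       [  0.        ,   0.        ,   1.        ]]), 'D': array([-0.09621429,  0.        ,  0.        ,  0.        ,  0.        ]), 'world_to_cam': array([[ 1.01035775e-01,  9.94769571e-01, -1.50090766e-02,
         6.59159845e+01],
       [ 6.24376617e-01, -7.51469888e-02, -7.77500334e-01,
        -2.95
[... 761 characters left out ...]
    1.00000000e+00]])}
wrist {'mtx': array([[361.68727837,   0.        , 276.39026225],
       [  0.        , 361.68727837, 212.7252606 ],
       [  0.        ,   0.        ,   1.        ]]), 'D': array([0.02308837, 0.        , 0.        , 0.        , 0.        ]), 'hand_eye': array([[ 9.99999886e-01,  4.77430376e-04,  2.94289153e-05,
        -2.24862682e-01],
       [-4.65659811e-04,  9.57584032e-01,  2.88153788e-01,
        -7.35887298e+01],
       [ 1.09392712e-04, -2.88153768e-01,  9.57584144e-01,
        -1.43794354e+02],
       [ 0.00000000e+00,  0.00000000e+00,  0.00000000e+00,
         1.00000000e+00]])}
['PlanningError', 'calibration', 'hand_in', 'hold_point_z', 'sense', 'snapshot']
```

View pics/scene0.png

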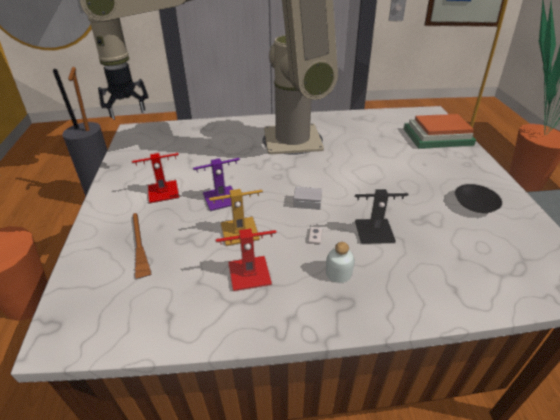

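View pics/top0.png

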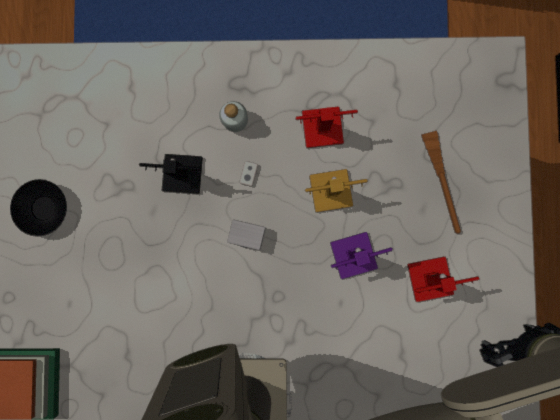

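View pics/wrist0.png

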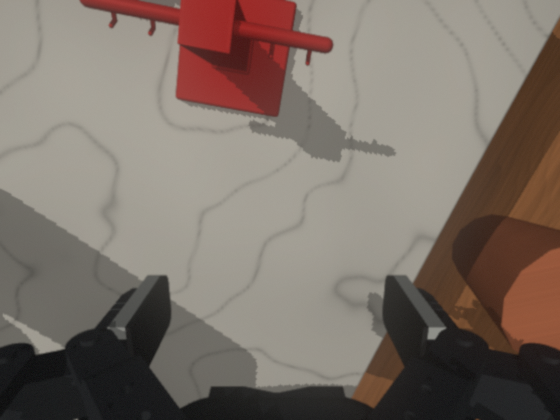

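Brass foot sits near top (331,190) and scene (239,228). The purple and red look-alikes are close by, and the black stand is at top (182,174). Next I'll zoom in and locate it.

```bash
cat > h.py <<'E'
from bench import *
import cv2, numpy as np
from scipy.spatial.transform import Rotation as Ro
def ray(n,uv,tool=None):
    c=calibration(n)
    p=cv2.undistortPoints(np.array([[uv]],float),c['mtx'],c['D'])[0,0]
    d=np.array([p[0],p[1],1.])
    T=np.linalg.inv(c['world_to_cam']) if n!='wrist' else tool@c['hand_eye']
    return T[:3,3],T[:3,:3]@d
def onz(n,uv,z,tool=None):
    o,d=ray(n,uv,tool); return o+d*(z-o[2])/d[2]
def toolT(s):
    T=np.eye(4);T[:3,:3]=Ro.from_euler('xyz',s['tcp_rot'],degrees=True).as_matrix();T[:3,3]=s['tool_pos'];return T
def proj(n,P,tool=None):
    c=calibration(n)
    W=c['world_to_cam'] if n!='wrist' else np.linalg.inv(tool@c['hand_eye'])
    P=np.atleast_2d(P).astype(float)
    return cv2.projectPoints(P,cv2.Rodrigues(W[:3,:3])[0],W[:3,3],c['mtx'],c['D'])[0][:,0]
E
python3 - <<'E'
from h import *
im=cv2.imread('pics/top0.png'); a=im[150:230,290:390]
cv2.imwrite('pics/t_crop.png',cv2.resize(a,None,fx=7,fy=7,interpolation=cv2.INTER_CUBIC))
im=cv2.imread('pics/scene0.png'); a=im[150:300,180:320]
cv2.imwrite('pics/s_crop.png',cv2.resize(a,None,fx=4,fy=4,interpolation=cv2.INTER_CUBIC))
print(hold_point_z)
E
```

```text
18.700000000000003
```

View pics/t_crop.png

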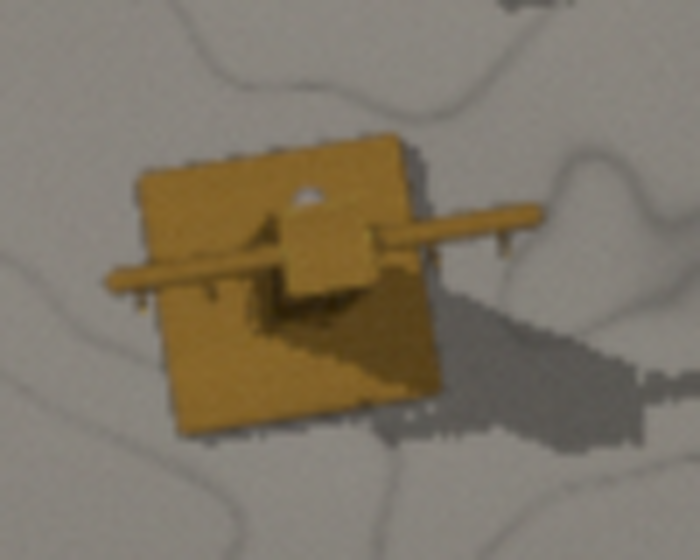

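View pics/s_crop.png

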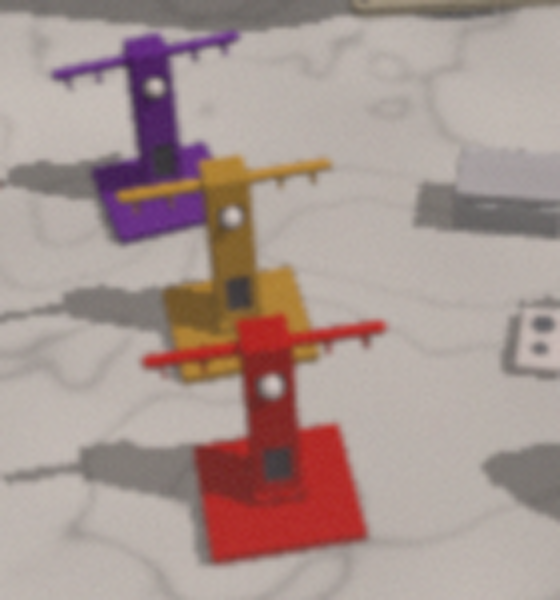

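Both crops show the white button on the brass stand's far face (crop top (308,195), scene (231,215)). The foot corners are clear, so I'll fit the pose from those.

Run:
```python
from h import *
from scipy.optimize import least_squares
c=np.array([[140,175],[398,135],[440,388],[182,432]])/7.+[290,150]-0.43
P=np.array([onz('top',u,12) for u in c]);print(P.round(1))
# foot coords: corners; +x toward image top
tt=np.array([[280,212],[368,200],[380,282],[290,298]])/7.+[290,150]-.43
Q=np.array([onz('top',u,145) for u in tt]);print(Q.round(1),Q.mean(0))
bar=np.array([[112,280],[540,213]])/7.+[290,150]-.43
B=np.array([onz('top',u,136) for u in bar]);print('bar',B.round(1),B.mean(0))
b=np.array([231,215])/4+[180,150]-.4
S=np.array([[204,165],[243,158]])
# joint fit
loc=np.array([[50,50,12],[50,-50,12],[-50,-50,12],[-50,50,12],[15,15,145],[15,-15,145],[-15,-15,145],[-15,15,145],[0,75,136],[0,-75,136]])
obs=np.vstack([c,tt,bar])
def w(p,L): 
    return Ro.from_euler('z',p[2]).apply(L)+[p[0],p[1],0]
f=lambda p:np.r_[(proj('top',w(p,loc))-obs).ravel(),(proj('scene',w(p,[[20,0,115]]))-b).ravel()]
r=least_squares(f,[550,-180,0.15],loss='soft_l1');print(r.x,np.degrees(r.x[2]),f(r.x).round(1))
```

```text
[[ 583.  -174.7   12. ]
 [ 597.3 -270.8   12. ]
 [ 502.8 -284.9   12. ]
 [ 487.1 -189.4   12. ]]
[[ 553.4 -214.5  145. ]
 [ 557.2 -243.7  145. ]
 [ 529.9 -247.2  145. ]
 [ 524.7 -217.4  145. ]] [ 541.30363958 -230.6962434   145.        ]
bar [[ 532.  -158.9  136. ]
 [ 553.5 -302.   136. ]] [ 542.73858467 -230.4398126   136.        ]
[ 5.41862821e+02 -2.30284232e+02  1.50405414e-01] 8.617595449091146 [-0.5 -0.3  0.6 -0.6  0.9  1.1 -0.4  0.8 -0.5 -0.4 -0.4 -0.7  0.1  0.2
  0.1 -0.  -1.2  0.6  1.1  0.1 -0.4  1.7]
```

Fit: the brass axis is at (541.9, -230.3) with yaw 8.6°, residual about 1 px. I'll move at height towards it, turning to yaw 8.6°.

```bash
python3 -m pendant '[[[-0.4,-0.9,0,-1],[-0.34,-0.94,0,-1],[-0.26,-0.97,0,-1],[-0.18,-0.98,0,-1],[-0.1,-1,0,-1],[0,-1,0,-1],[0.05,-1,0,-1],[0.13,-1,0,-1],[0.2,-0.98,0,-1],[0.3,-0.96,0,-1]]]' 1 60
```

```text
time: 0.98
tool_pos: [354.2, -411.7, 225.9]
tcp_rot: [-179.7, 0.4, -21.7]
ft_force: [1.2, 0.6, -0.9]
finger_gap: 85.4
```

```bash
python3 -m pendant '[[[0.4,-0.9,0,-1],[0.48,-0.87,0,-1],[0.55,-0.83,0,-1],[0.61,-0.79,0,-1],[0.67,-0.74,0,-1],[0.73,-0.68,0,-1],[0.8,-0.62,0,-0.4],[0.8,-0.6,0,0],[0.8,-0.6,0,0],[0.6,-0.4,0,0]]]'
python3 - <<'E'
from h import *
s=sense();T=toolT(s);im=snapshot('wrist')[:,:,::-1].copy();cv2.imwrite('pics/w1.png',im)
loc=np.array([[15,15,145],[15,-15,145],[-15,-15,145],[-15,15,145],[23,0,115],[0,75,136],[0,-75,136],[50,50,12],[50,-50,12],[-50,50,12],[-50,-50,12]])
W=Ro.from_euler('z',8.6,degrees=True).apply(loc)+[541.9,-230.3,0]
print(proj('wrist',W,T).round(0).tolist());print(s['tool_pos'],s['tcp_rot'])
E
```

```text
time: 1.82
tool_pos: [496.5, -264.2, 222.9]
tcp_rot: [-179.3, 0.4, 9.6]
ft_force: [-0.8, -1.0, 0.0]
finger_gap: 85.2
[[384.0, 162.0], [380.0, 209.0], [332.0, 208.0], [335.0, 161.0], [382.0, 177.0], [365.0, 57.0], [347.0, 287.0], [386.0, 105.0], [376.0, 208.0], [279.0, 103.0], [277.0, 206.0]]
[ 496.45438271 -264.19135166  222.85449814] [-179.25526583    0.39487929    9.55502266]
```

View pics/w1.png

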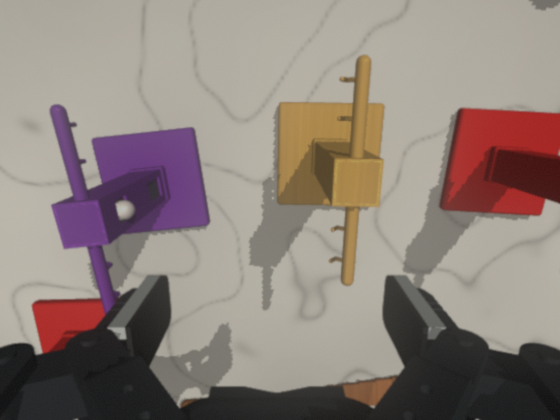

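The wrist view confirms the pose: tube top at (357,182) against a predicted (358,185), with the bar ends matching within 3 px. Centre over it and start down.

```bash
python3 -m pendant '[[[0.8,-0.42,0,0.2],[0.8,-0.42,0,0],[0.7,-0.36,0,0],[0.1,-0.1,0,0],[0,0,0,0],[0,0,0.4,0],[0,0,0.4,0],[0,0,0.4,0],[0,0,0,0],[0,0,0,0]]]'
python3 - <<'E'
from h import *
s=sense();T=toolT(s);im=snapshot('wrist')[:,:,::-1].copy();cv2.imwrite('pics/w2.png',im)
loc=np.array([[15,15,145],[15,-15,145],[-15,-15,145],[-15,15,145],[0,75,136],[0,-75,136]])
W=Ro.from_euler('z',8.6,degrees=True).apply(loc)+[541.9,-230.3,0]
print(proj('wrist',W,T).round(0).tolist());print(s['tool_pos'],s['tcp_rot'])
d=Ro.from_matrix(T[:3,:3]).inv().apply(np.array([541.9,-230.0,93])-s['tool_pos'])
print('tool delta/20',(d/20).round(2))
E
```

```text
time: 2.7
tool_pos: [538.8, -228.5, 192.9]
tcp_rot: [-179.1, 0.7, 8.7]
ft_force: [-0.0, 0.4, 0.9]
finger_gap: 85.2
[[309.0, 220.0], [308.0, 269.0], [256.0, 269.0], [255.0, 219.0], [283.0, 107.0], [281.0, 349.0]]
[ 538.83413853 -228.52923622  192.92642308] [-179.0847594     0.68324901    8.67793799]
tool delta/20 [0.2  0.18 4.99]
```

View pics/w2.png

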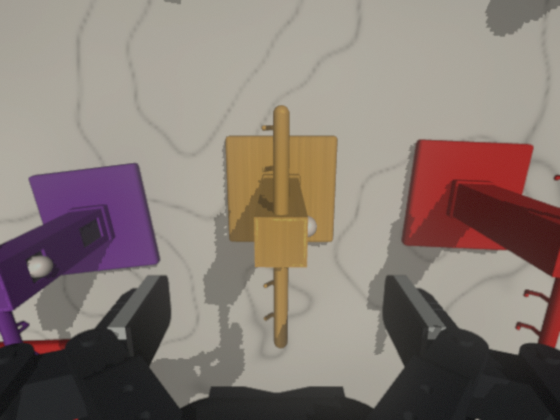

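Prediction and image agree within 2 px, and the button shows at (311,227). Descend astride the tube.

```bash
python3 -m pendant '[[[0.2,0.15,0.5,0],[0,0,0.6,0],[0,0,0.6,0],[0,0,0.6,0],[0,0,0.6,0],[0,0,0.6,0],[0,0,0.5,0],[0,0,0.3,0],[0,0,0,0],[0,0,0,0]]]'
python3 - <<'E'
from h import *
s=sense();T=toolT(s);im=snapshot('wrist')[:,:,::-1].copy();cv2.imwrite('pics/w3.png',im)
sc=snapshot('scene')[:,:,::-1][150:300,180:320];cv2.imwrite('pics/s3.png',cv2.resize(sc,None,fx=4,fy=4,interpolation=cv2.INTER_CUBIC))
print(s['tool_pos'],s['tcp_rot'],s['ft_force'])
d=Ro.from_matrix(T[:3,:3]).inv().apply(np.array([541.9,-230.0,93])-s['tool_pos'])
print('tool delta/20',(d/20).round(2))
E
```

```text
time: 3.58
tool_pos: [540.3, -229.4, 94.9]
tcp_rot: [-178.9, 0.9, 8.6]
ft_force: [0.4, -0.4, 0.6]
finger_gap: 85.4
[ 540.26938625 -229.44385781   94.86866087] [-178.94507677    0.88437645    8.63655909] [ 0.4499786  -0.40750002  0.55250856]
tool delta/20 [0.08 0.04 0.09]
```

View pics/w3.png

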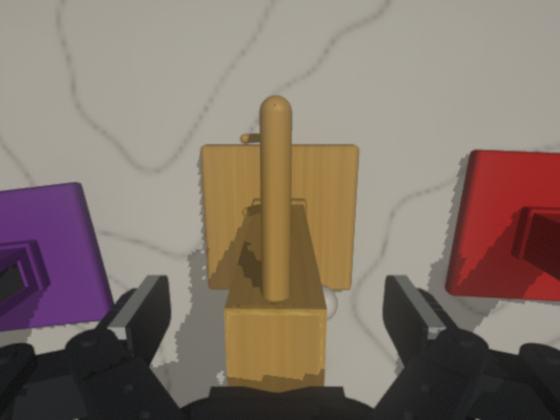

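View pics/s3.png

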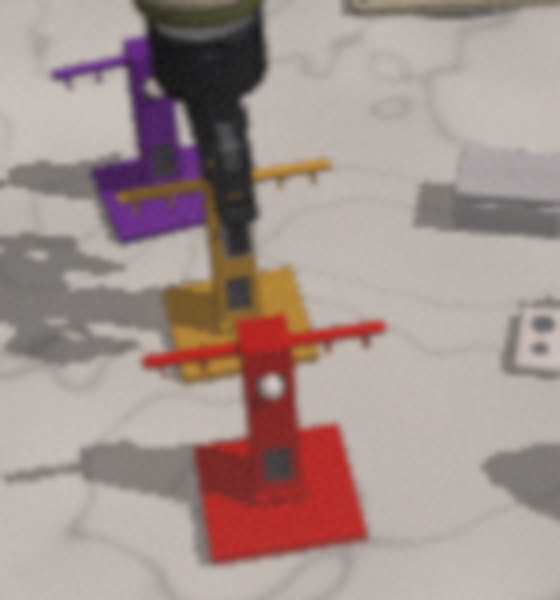

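Centred: the tube spans columns 228–325, between fingers at 170 and 384. Close on it.

```bash
python3 -m pendant '[[[0.08,0.03,0.1,0],[0,0,0,0],[0,0,0,0],[0,0,0,0],[0,0,0,0],[0,0,0,0],[0,0,0,0],[0,0,0,0],[0,0,0,0],[0,0,0,0]]]' -1 70
python3 - <<'E'
from h import *
s=sense();T=toolT(s);im=snapshot('wrist')[:,:,::-1].copy();cv2.imwrite('pics/w4.png',im)
print(s['tool_pos'],s['tcp_rot'],s['ft_force'],s['finger_gap'])
E
```

```text
time: 4.52
tool_pos: [540.8, -231.6, 97.7]
tcp_rot: [-179.1, 1.0, 8.6]
ft_force: [-3.0, 0.4, -0.9]
finger_gap: 29.4
[ 540.78376807 -231.60440532   97.74292097] [-179.07862362    0.95914376    8.57464824] [-2.96854269  0.3814706  -0.8959427 ] 29.358248224342518
```

View pics/w4.png

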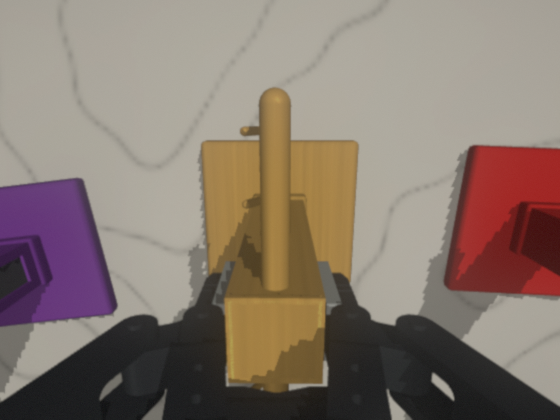

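Gap is 29.4 mm, so the button is pressed flush with both pads on the tube. Raise.

```bash
python3 -m pendant '[[[0,0,-0.2,0],[0,0,-0.35,0],[0,0,-0.35,0],[0,0,-0.35,0],[0,0,-0.35,0],[0,0,-0.35,0],[0,0,-0.35,0],[0,0,-0.35,0],[0,0,0,0],[0,0,0,0]]]'
python3 - <<'E'
from h import *
s=sense();im=snapshot('wrist')[:,:,::-1].copy();cv2.imwrite('pics/w5.png',im)
sc=snapshot('scene')[:,:,::-1][150:300,180:320];cv2.imwrite('pics/s5.png',cv2.resize(sc,None,fx=4,fy=4,interpolation=cv2.INTER_CUBIC))
print(s['tool_pos'],s['tcp_rot'],s['ft_force'],s['finger_gap'])
E
```

```text
time: 5.4
tool_pos: [540.7, -231.6, 157.0]
tcp_rot: [-179.0, 1.1, 8.6]
ft_force: [-6.3, 1.7, -2.7]
finger_gap: 29.2
[ 540.7121088  -231.60030923  157.04114818] [-178.97501108    1.07918896    8.57498869] [-6.34003813  1.71558506 -2.67591352] 29.181397622656814
```

View pics/w5.png

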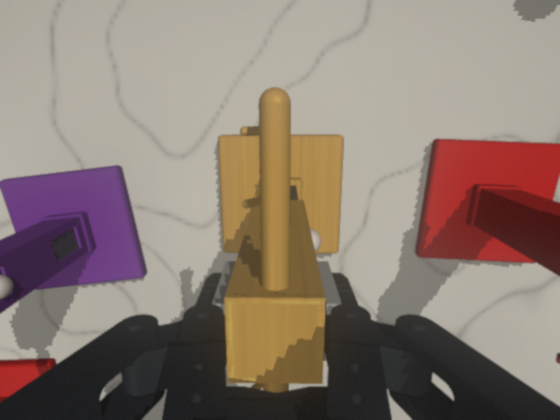

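View pics/s5.png

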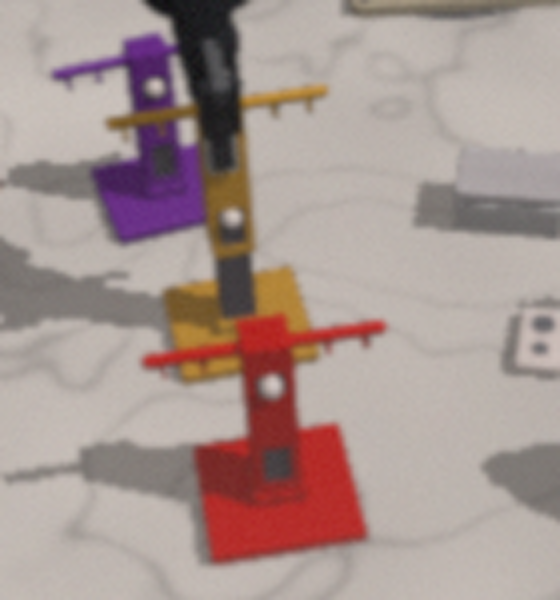

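The tube is up and the white button is visible at the top of the lower slot (scene crop (232,216), wrist (313,240)). I'll go a few mm higher for margin, then release.

```bash
python3 -m pendant '[[[0,0,-0.2,0],[0,0,-0.15,0],[0,0,0,0],[0,0,0,0],[0,0,0,0],[0,0,0,0],[0,0,0,0],[0,0,0,0],[0,0,0,0],[0,0,0,0]]]'
python3 - <<'E'
from h import *
s=sense();im=snapshot('wrist')[:,:,::-1].copy();cv2.imwrite('pics/w6.png',im)
sc=snapshot('scene')[:,:,::-1][150:300,180:320];cv2.imwrite('pics/s6.png',cv2.resize(sc,None,fx=4,fy=4,interpolation=cv2.INTER_CUBIC))
print(s['ft_force'],s['finger_gap'])
E
```

```text
time: 6.33
tool_pos: [540.7, -231.6, 175.5]
tcp_rot: [-179.1, 1.0, 8.6]
ft_force: [-1.4, -0.3, -9.0]
finger_gap: 29.2
[-1.43813552 -0.28937351 -8.99299472] 29.151791771017777
```

View pics/s6.png

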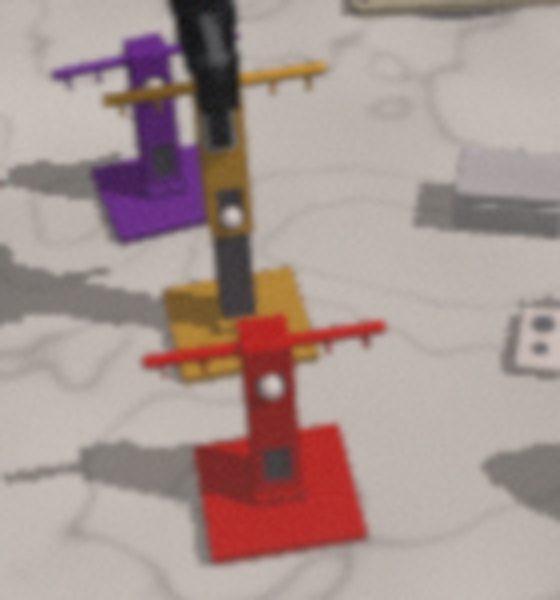

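The button is out through the lower part of the slot and the tube is near its stop. Open without moving.

```bash
python3 -m pendant '[[[0,0,0.1,0],[0,0,0,0],[0,0,0,0],[0,0,0,0],[0,0,0,0],[0,0,0,0],[0,0,0,0],[0,0,0,0],[0,0,0,0],[0,0,0,0]]]' 1
python3 - <<'E'
from h import *
s=sense();im=snapshot('wrist')[:,:,::-1].copy();cv2.imwrite('pics/w7.png',im)
sc=snapshot('scene')[:,:,::-1][150:300,180:320];cv2.imwrite('pics/s7.png',cv2.resize(sc,None,fx=4,fy=4,interpolation=cv2.INTER_CUBIC))
print(s['ft_force'],s['finger_gap'])
E
```

```text
time: 7.27
tool_pos: [542.3, -232.7, 176.2]
tcp_rot: [-179.3, 0.8, 8.6]
ft_force: [-0.4, -0.0, -0.2]
finger_gap: 86.0
[-0.39074005 -0.00177646 -0.24492418] 86.01318769526034
```

View pics/w7.png

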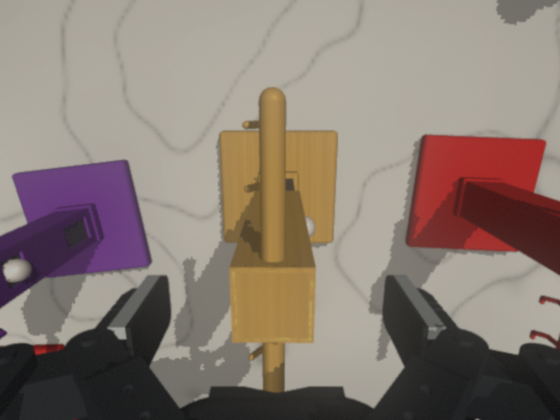

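View pics/s7.png

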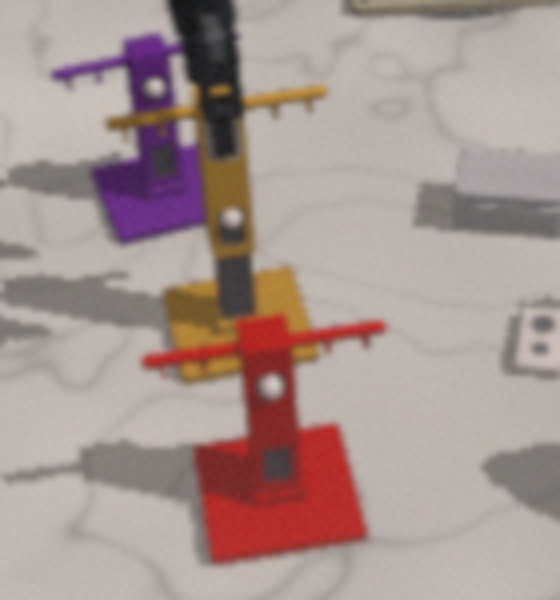

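The tube sank onto the button and stayed caught, with the button out at scene crop (232,216) and the fingers clear on both sides. Retreat straight up.

```bash
python3 -m pendant '[[[0,0,-0.4,0],[0,0,-0.6,0],[0,0,-0.6,0],[0,0,-0.6,0],[0,0,-0.6,0],[0,0,-0.6,0],[0,0,-0.6,0],[0,0,-0.3,0],[0,0,0,0],[0,0,0,0]]]'
python3 -m pendant '[[[0,0,0,0],[0,0,0,0],[0,0,0,0],[0,0,0,0],[0,0,0,0],[0,0,0,0],[0,0,0,0],[0,0,0,0],[0,0,0,0],[0,0,0,0]]]'
python3 - <<'E'
from h import *
s=sense()
a=snapshot('scene')[:,:,::-1].copy();cv2.imwrite('pics/s8.png',a)
cv2.imwrite('pics/s8c.png',cv2.resize(a[150:300,180:320],None,fx=4,fy=4,interpolation=cv2.INTER_CUBIC))
print(s['ft_force'],s['finger_gap'])
W=Ro.from_euler('z',8.6,degrees=True).apply(np.array([[0,75,196],[0,-75,196],[20,0,115]]))+[541.9,-230.3,0]
print(proj('scene',W), (proj('scene',W)-[180,150])*4)
E
```

```text
time: 8.2
tool_pos: [545.0, -234.3, 275.9]
tcp_rot: [-179.5, 0.6, 8.6]
ft_force: [0.3, -0.8, -1.1]
finger_gap: 85.1
time: 9.03
tool_pos: [543.4, -233.4, 271.3]
tcp_rot: [-179.2, 0.9, 8.6]
ft_force: [0.1, 0.4, 0.4]
finger_gap: 85.7
[0.10627895 0.40390176 0.43460115] 85.68757690801114
[[261.16065583 171.86857956]
 [204.7649107  180.59950784]
 [236.95778826 205.01245004]] [[324.64262332  87.47431825]
 [ 99.05964278 122.39803134]
 [227.83115305 220.04980016]]
```

View pics/s8.png

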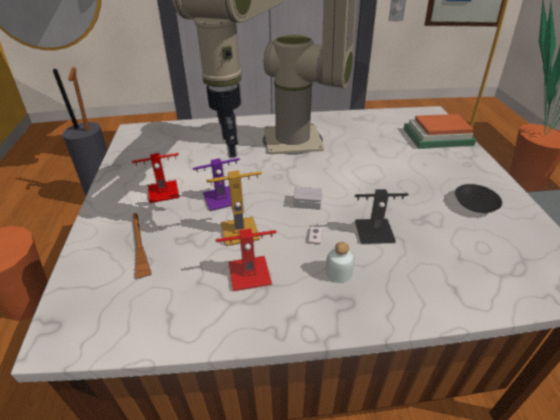

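View pics/s8c.png

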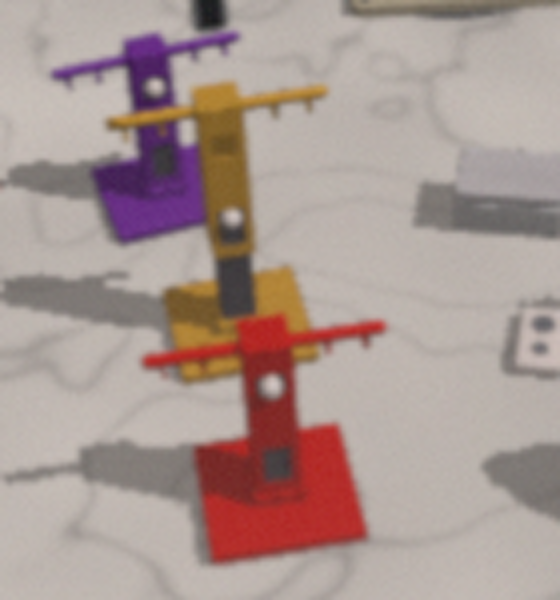

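The bar ends are where a 60 mm raise predicts, the button is out, the black stand is unchanged, and the gripper is clear. Hand in.

```bash
python3 -c "
from bench import *
print(hand_in()); print(sense()['time'])"
```

```text
the job is handed in; nothing more can be done
None
the job is handed in; nothing more can be done
```

The brass key stand is raised and released, held up by its button in the lower hole, and the job is handed in with no verdict reported. I squeezed the button flush (finger gap 29.4 mm), slid the tube up close to its stop, and let go. The tube then sank onto the button, and I backed the open gripper straight up. Clock time was about 9 s of the allowed 35 s.

- **Brass stand:** in the last scene picture the button is out through the lower slot. The crossbar's right end is about 1 px from where a 60 mm raise predicts, and its left end is about 3 px off. I read the raise from pictures only; the joint values themselves were not available.
- **Black stand:** it looks unchanged and still down.
- **Gripper:** it reads under 1 N, with the TCP at 271 mm and the raised tube top at about 205 mm.
- **Disagreement:** the last small lift, commanded as 7 mm, measured about 18 mm because the hold drifted upward. It still stopped within the slot, and the wrist force read about 9 N afterwards.

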